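# Tap the vice wedge tight with the nylon maul

### The arm

A 7-joint arm with a two-finger parallel gripper is mounted at the origin on the work surface. World frame = base frame: x ahead of the robot, y to its left, z up, the work surface at z = 0. Lengths are in m, angles in rad, forces in N, time in s.
With the tool pointing down it reaches from about 0.4 to 0.85 m from the base axis. Payload 10.4 kg.
Tool frame: the origin (TCP) lies midway between the tips of the shut fingers; the grasp point (between the pads) lies 19 mm behind it; z points along the fingers, y is the direction in which the jaws open and shut (so a half turn about z gives the same grasp; the last joint's range is limited). The gripper opens to 85 mm and grips with 20 to 120 N. Pads are 22 mm wide; open, the fingers measure 114 mm over their backs; the gripper's body (76 mm by 85 mm) begins 54 mm behind the grasp point. The pads swing forward as they close: fully open they stand 13 mm farther back than shut.
Start: joints at [1.28, 0.332, -0.065, 1.46, 0.022, 1.35, -0.088], TCP at [0.165, -0.603, 0.231] pointing down, gripper open.
Joint ranges: [-2.6, 2.6], [-0.5, 2.12], [-1.47, 1.34], [0.16, 2.42], [-1.27, 4.41], [0.06, 2.06], [-2.6, 2.6]. Speed limits (rad/s): [2.22, 2.22, 2.79, 2.79, 3.14, 3.14, 3.14].

### API

Orientations are given as a unit quaternion [x, y, z, w].
In Python, from workcell import manip, camera, camera_info, workorder, nets gives the robot as it stands.
- The arm moves only by the tool apply_moves, never from a script. Its argument "commands" is a list of rows, each a list of 5 numbers: the shift along the tool's x, y, z in m, then the turn about the tool's z in degrees, then the gripper command: -1 is fully open, 1 is shut, values between are in proportion. A call has 1 to 5 rows; each row shifts and turns the pose as measured when the row begins, along the tool's axes as they then stand; what a row does not reach is not made up. A row lasts 1/12 s, in which the tool goes at most 41.7 mm and 7.16 degrees, less where a joint would pass 70% of its speed; a pose out of reach is approached as far as the arm can. A call is refused whole if a number of a shift passes 0.0417 or a number of a turn 7.16, either way. A call with a gripper value outside its range is refused whole. The fingers move at their own pace and stop on an object; "squeeze" is the grip in N (left out, the last holds). Time passes only in rows, so rows that do not move let the fingers close. It gives the time, the measured TCP pose, the force and the opening at its end, in the units of the state.
- manip.get_obs(): the state, without advancing time (a new reading comes with each control period).
- camera(name): name is "scene" or "top"; returns (picture, depth): 400x640x3 uint8, red, green, blue; 400x640 float32, m along the optical axis (not along the pixel's ray), 0 where there is no reading.
- camera_info(name): a dict with "camera_matrix" (3x3 intrinsics, pixels), "xyz" and "rotation" of the camera in the world. Camera axes: x right, y down, z forward; pixel columns grow to the right and rows downward; lengths in m; the calibration is good to about 2 mm. A picture is of the moment at which its call begins. camera_info takes no time and is no camera call.
- workorder.hand_in(): hands the job in, once; it reports no verdict.
Trained networks look in the newest picture that a camera, given by its name, has taken for a name from the list of things; names that differ only in an ending like _2 or _b are one class to them, and where a whole thing is asked for, a point or a joint stands for the part that bears it (a point fixed in the world has none). Each returns a list of dicts, best first, with "conf" (0 to 1); they miss things now and then, are a little off and sometimes report something else, mostly with a low value. They report only what shows in the picture. A call takes as long as a camera call. They do not tell look-alikes from the thing itself.
- nets.look_for(camera, thing): "rect" ([left, top, width, height] in pixels, round what is visible of it).
- nets.place_of(camera, thing): "xy" ([column, row] in pixels: a listed point, or the origin of a listed thing).
The state is a dict: "clock": time; "joint_pos": joint angles; "joint_velocities": joint speeds; "tau": joint torques, N m; "position": TCP position; "ee_rot": TCP orientation; "ft_force": force on the tool from outside, world axes, zero at the start; "torque": the same for the moment, N m; "grip_width": opening from 0.0 (shut) to 1.0 (fully open).
Only numpy, scipy, OpenCV 4.12 (cv2) and the standard library are available. Lean on these libraries where they do the work, as an engineer would, in place of code of your own. Each camera call takes 0.05 s, during which the arm holds its last target. There are 200 camera calls.

### The job

Pick up the white-headed maul by its handle and knock the red-ended wooden wedge sideways into the wedge vice with it, in at least two separate taps with the maul drawn clear of the wedge in between, until the wedge stops advancing and sits tight against the moulding form. Then stand the maul upright on the bench again and let go. Leave the brass-headed maul where it stands and do not push the wedge with the gripper.

Things in the scene. Friction and masses are not known exactly. Their poses are not given: they have to be found in the camera images.
- maul: The maul to use (a round-headed hammer), standing upright on its head: white nylon cylinder, diameter 60 mm, 80 mm high; round brown wooden handle above it, diameter 28 mm, 85 mm long; 165 mm tall in all, about 0.4 kg. Being round, it can be gripped at any yaw and strikes with any side of its head. Origin: centre of the head's underside; z up the handle.
- wedge: Light wooden wedge, 170 mm long, 40 mm high, with a red butt 42 mm wide and high. Origin: centre of the red butt face, 52 mm above the bench; y points from it into the vice, the way to drive it; z up. It slides along y only, holds by about 4 N of friction plus a little drag, stays where left, and comes up hard when tight, 30 to 42 mm on from its start.
- vice: Wooden wedge vice fixed to the bench: base 180 x 180 x 30 mm, fences 78 mm high, brown form between them with a dome to 86 mm. The wedge runs between form and +x fence. Origin: underside, 5 mm to the -x side of the base's middle; z up, y = the wedge's y. Here the red butt's centre is at x = 38.5 mm, y = -122 mm when tight (-164 to -152 at the start); base and fences end at y = -90 mm.
- brass_maul: A similar maul to be left alone: brass head, diameter 48 mm, 70 mm high, black handle, diameter 28 mm, 85 mm long. It stands upright on the same side of the bench as the white one; the two may be in either place. Origin: centre of the underside; z up.
Mind the look-alikes: they are no part of the job. What is shaped like the maul but orange, pink or turquoise is not meant.

How it is judged:
On the way, in this order (a step that is already met when the one before it is completed fails the run):
1. the white maul is lifted off the bench in the gripper (height (world z) of maul above 0.005 m and contact force between the fingers and maul above 1 N), for 0.1 s.
2. a first tap of the held maul drives the wedge on by at least 4 mm (distance of wedge from where it was at the start of the episode above 0.004 m and contact force between maul and wedge above 0.5 N and contact force between the fingers and maul above 1 N).
3. the maul is drawn back clear of the wedge (contact force between maul and wedge below 0.1 N and horizontal distance between maul and wedge above 0.038 m), for 0.04 s.
4. a later tap of the held maul finds the wedge within 3 mm of fully tight (y of wedge in the frame of vice above -0.125 m and contact force between maul and wedge above 0.5 N and contact force between the fingers and maul above 1 N).
At the end, for the whole second after the job is handed in: The wedge is within 3 mm of its tight position, the white maul stands upright (within 10 degrees) and at rest on the bench, released, and the brass maul stands within 30 mm of its place (y of wedge in the frame of vice above -0.125 m and height (world z) of maul below 0.008 m and angle between each of maul, brass_maul's own z axis and vertical below 0.17 rad and linear speed of maul below 0.03 m/s and distance of brass_maul from where it was at the start of the episode below 0.03 m); the robot touches nothing.
It fails at once if the gripper pushes the wedge (contact force between the fingers and wedge above 2 N).
It fails at once if the brass maul is moved by more than 30 mm or tipped over (distance of brass_maul from where it was at the start of the episode above 0.03 m or angle between brass_maul's own z axis and vertical above 0.35 rad).
It also fails if it takes over 43 s, if anything falls off the work surface, if the arm or the gripper's body presses on something with over 40 N, if the wrist force passes 120 N, or if a joint passes its speed limit or range.

## Working session

There is one attempt and no reset: what is moved stays moved. The work goes in short steps, Python scripts to look and compute and a tool call to move; the robot and the scene stay as the last step left them, time stands still between calls to the robot, and variables do not carry over. Pictures are saved under pics/ and viewed, about 8 in all and at most 12, crops included, and the job is handed in when it is done.

Besides the shell and the picture viewer there is one more tool, called after "Request:" in YAML: its name, and indented under it one key for each argument. apply_moves: Moves the arm, as the interface text tells. Its arguments: {"type":"object","properties":{"commands":{"type":"array","items":{"type":"array","items":{"type":"number"}}},"squeeze":{"type":"number"}},"required":["commands"]}

```bash
mkdir -p pics; cat > h.py <<'E'
import numpy as np, cv2
from workcell import manip, camera, camera_info, workorder, nets
def info(n):
    i=camera_info(n); R=np.array(i["rotation"]); 
    if R.shape!=(3,3):
        from scipy.spatial.transform import Rotation as Q; R=Q.from_quat(R).as_matrix()
    return np.array(i["camera_matrix"]),np.array(i["xyz"]),R
def world(n,uv,d):
    K,t,R=info(n); return t+R@(np.linalg.inv(K)@[uv[0],uv[1],1])*d
def cloud(n,D):
    K,t,R=info(n); v,u=np.mgrid[:D.shape[0],:D.shape[1]]
    P=np.stack([(u-K[0,2])/K[0,0]*D,(v-K[1,2])/K[1,1]*D,D],-1); return P@R.T+t
E
python3 - <<'E'
from h import *
o=manip.get_obs(); print(o["clock"],o["position"],o["ee_rot"],o["grip_width"])
for n in("scene","top"):
    im,D=camera(n); cv2.imwrite(f"pics/{n}0.png",im[...,::-1]); np.savez(f"{n}0.npz",im=im,D=D)
    print(n,camera_info(n))
    for th in("maul","brass_maul","wedge","vice"):
        r=nets.look_for(n,th); p=nets.place_of(n,th)
        print(th,[(x["rect"],round(x["conf"],2)) for x in r][:4],[(x["xy"],round(x["conf"],2)) for x in p][:4])
E
```

```text
0.0 [ 0.16528677 -0.60237059  0.23050818] [ 9.91048227e-01  1.33502470e-01 -1.09794400e-04 -6.99450583e-04] 1.0028478828773688
scene {'camera_matrix': array([[377.75951098,   0.        , 324.21051956],
       [  0.        , 377.75951098, 197.73707848],
       [  0.        ,   0.        ,   1.        ]]), 'xyz': array([ 0.93636782, -0.62254273,  0.65644492]), 'rotation': array([ 0.87237619,  0.28729521, -0.12188844, -0.37625052])}
maul [([177.9, 231.0, 45.7, 72.5], 0.88), ([273.8, 277.0, 37.3, 74.0], 0.86), ([262.6, 216.8, 33.3, 70.3], 0.84), ([224.1, 256.9, 37.1, 67.1], 0.68)] [([280.8, 278.2], 0.89), ([292.9, 335.3], 0.86), ([244.6, 314.1], 0.64), ([205.4, 290.9], 0.62)]
brass_maul [([237.9, 190.9, 27.0, 61.1], 0.97)] [([254.3, 246.2], 0.83)]
wedge [([344.2, 132.6, 47.8, 41.6], 0.86)] [([350.7, 170.3], 0.9), ([370.0, 147.6], 0.36)]
vice [([328.6, 102.8, 89.9, 76.8], 0.92)] [([367.3, 146.5], 0.8)]
top {'camera_matrix': array([[402.87428921,   0.        , 320.64328385],
       [  0.        , 402.87428921, 199.40821994],
       [  0.        ,   0.        ,   1.        ]]), 'xyz': array([ 0.41089462, -0.11640889,  0.86968809]), 'rotation': array([-0.67858894,  0.72726428, -0.07462062,  0.07096106])}
maul [([419.1, 112.9, 45.3, 48.7], 0.95), ([387.4, 163.5, 35.7, 40.9], 0.89), ([444.5, 214.5, 50.2, 32.8], 0.6)] [([430.8, 145.4], 0.98), ([447.0, 187.4], 0.97), ([456.8, 234.2], 0.88), ([400.7, 186.6], 0.62)]
brass_maul [] [([393.2, 244.2], 0.84)]
wedge [([162.7, 210.8, 90.1, 22.9], 0.68)] [([248.8, 217.7], 0.58)]
vice [([119.6, 197.7, 128.3, 92.2], 0.76)] [([178.9, 244.0], 0.67)]
```

```bash
python3 - <<'E'
import cv2,numpy as np
s=cv2.imread("pics/scene0.png");t=cv2.imread("pics/top0.png")
cv2.imwrite("pics/a.png",cv2.resize(s[80:380,130:450],None,fx=2,fy=2))
cv2.imwrite("pics/b.png",cv2.resize(t[80:310,90:520],None,fx=1.86,fy=1.86))
E
```

```text
(no output)
```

View pics/a.png

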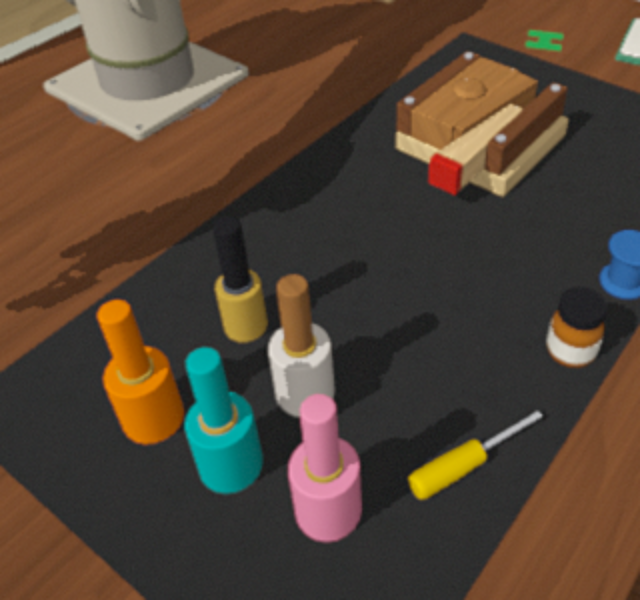

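View pics/b.png

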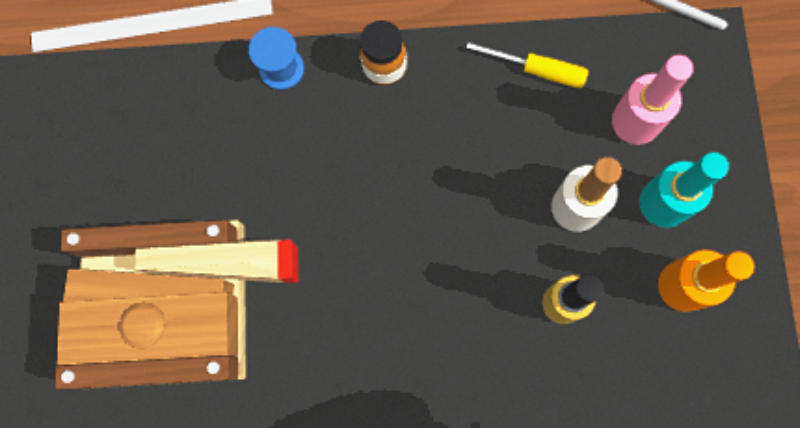

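Scene crop: the white maul (brown handle) is at about scene px (277,247) and the red butt at (353,167). The brass maul with its black handle is at (248,220). The top view shows the same at (412,178), (247,218) and (397,238). 
Look-alikes: orange scene (199,268), turquoise (242,292), pink (292,318). The choice is the white head with the brown handle at top (405,185), and the crops confirm it. Next I measure it.

```bash
cat > m.py <<'E'
from h import *
def masks(im):
    hsv=cv2.cvtColor(im,cv2.COLOR_RGB2HSV);h,s,v=[hsv[...,k].astype(int) for k in range(3)]
    return dict(red=((h<6)|(h>174))&(s>190)&(v>110), white=(s<45)&(v>120))
def circ(P):
    A=np.c_[2*P[:,:2],np.ones(len(P))]; b=(P[:,:2]**2).sum(1); c=np.linalg.lstsq(A,b,rcond=None)[0]; return c[:2],np.sqrt(c[2]+c[:2]@c[:2])
E
python3 - <<'E'
from m import *
for n,boxes in(("scene",dict(white=(260,215,45,75),red=(335,150,35,30),brass=(236,186,30,66))),("top",dict(white=(380,155,50,55),red=(235,205,20,30),brass=(378,222,40,35)))):
    z=np.load(n+"0.npz"); W=cloud(n,z["D"]); M=masks(z["im"])
    for c,(l,t,w,h) in boxes.items():
        S=np.zeros(W.shape[:2],bool); S[t:t+h,l:l+w]=1
        if c=="red": S&=M["red"]
        P=W[S&(z["D"]>0)]
        if c=="red":
            print(n,c,len(P),P.min(0).round(4),P.max(0).round(4),np.median(P,0).round(4)); 
            T=P[P[:,2]>P[:,2].max()-.005]; print(" top face",T.mean(0).round(4),len(T))
        else:
            hd=P[(P[:,2]>.015)&(P[:,2]<(.075 if c=="white" else .065))]; ha=P[(P[:,2]>.095)&(P[:,2]<.16)]; tp=P[P[:,2]>.155]
            print(n,c,"head",circ(hd),len(hd),"handle",circ(ha) if len(ha)>5 else 0,len(ha),"top",np.median(tp,0),P[:,2].max(),len(tp))
    # vice fences tops: points z in .07-.08 
# vice axis: top camera points at fence/base edges
z=np.load("top0.npz");W=cloud("top",z["D"]);S=np.zeros(W.shape[:2],bool);S[190:295,110:262]=1
P=W[S]; P=P[(P[:,2]>.068)&(P[:,2]<.082)]
np.save("fence.npy",P); print(len(P),P.min(0),P.max(0))
r=cv2.minAreaRect((P[:,:2]*1000).astype(np.float32)); print(r)
Q=W[S]; Q=Q[(Q[:,2]>.018)&(Q[:,2]<.1)]; print(cv2.minAreaRect((Q[:,:2]*1000).astype(np.float32)))
E
```

```text
scene white head (array([ 0.56942398, -0.27980054]), np.float64(0.06277767005482557)) 524 handle (array([ 0.64986724, -0.35206983]), np.float64(0.06147515413692344)) 356 top [ 0.6884636  -0.37836563  0.16433634] 0.16723489469777458 385
scene red 228 [5.058e-01 2.130e-02 1.000e-04] [0.5702 0.0573 0.0747] [0.5506 0.0239 0.0566]
 top face [0.5494 0.0272 0.0723] 54
scene brass head (array([ 0.48524488, -0.27575013]), np.float64(0.023249205735283454)) 345 handle (array([ 0.48700934, -0.27700955]), np.float64(0.011169731842872913)) 395 top [ 0.48511609 -0.27856177  0.15550819] 0.15668068635050603 21
top white head (array([ 0.59896658, -0.30209822]), np.float64(0.02971383995048938)) 214 handle (array([ 0.59861438, -0.30183662]), np.float64(0.013445228299586737)) 159 top [ 0.59734432 -0.3004948   0.16452707] 0.16822053089273759 187
top red 213 [0.5273 0.0245 0.0357] [0.5691 0.0383 0.0757] [0.5464 0.0292 0.0717]
 top face [0.5483 0.0315 0.073 ] 135
top brass head (array([ 0.48651135, -0.27397833]), np.float64(0.023775271423824067)) 99 handle (array([ 0.4855395 , -0.27215109]), np.float64(0.010682953135404068)) 280 top [ 0.4860602  -0.27329111  0.15563499] 0.15805080162775131 57
7534 [0.42590603 0.02465034 0.06808006] [0.59692935 0.27351603 0.08199842]
((511.4434509277344, 148.94371032714844), (247.62876892089844, 170.33697509765625), 89.45975494384766)
((516.2002563476562, 148.78273010253906), (247.90480041503906, 179.85885620117188), 89.47439575195312)
```

```bash
cat > go.py <<'E'
from h import *
import sys
from scipy.spatial.transform import Rotation as Q
def go(t):
    o=manip.get_obs(); R=Q.from_quat(o["ee_rot"]).as_matrix(); p=np.array(o["position"])
    print("t",round(o["clock"],2),"tcp",p.round(4),"f",np.round(o["ft_force"],1),"w",round(o["grip_width"],3),"xang",np.degrees(np.arctan2(R[1,0],R[0,0])).round(2),"shift",((R.T)@(np.array(t)-p)).round(4))
if __name__=="__main__": go([float(x) for x in sys.argv[1:4]])
E
python3 - <<'E'
from m import *
z=np.load("top0.npz");W=cloud("top",z["D"])
P=np.load("fence.npy"); 
# per-fence edge lines: +x fence = outermost x per y-bin
Q=W[190:295,110:262].reshape(-1,3); Q=Q[(Q[:,2]>.072)&(Q[:,2]<.084)]
for side in(1,-1):
    e=[]
    for y in np.arange(.075,.23,.006):
        B=Q[abs(Q[:,1]-y)<.003]
        if len(B)>5: e.append((y,np.sort(B[:,0]*side)[-2]*side))
    e=np.array(e); c=np.polyfit(e[:,0],e[:,1],1); print("edge",side,"x=",c,np.std(e[:,1]-np.polyval(c,e[:,0])),"x at ends",np.polyval(c,.06))
    B=Q[abs(Q[:,0]-np.polyval(c,Q[:,1])+side*.01)<.008]; print(" y range",np.percentile(B[:,1],[1,99]))
# red face: front face points by y min, per x
for n in("top","scene"):
    z=np.load(n+"0.npz");W=cloud(n,z["D"]);S=masks(z["im"])["red"]
    T=W[S]; T=T[(T[:,2]>.03)&(T[:,1]>0)&(T[:,1]<.06)&(abs(T[:,0]-.55)<.04)]
    F=T[(T[:,2]<.066)]; 
    if len(F)>10: c=np.polyfit(F[:,0],F[:,1],1); print(n,"face n",len(F),c,np.polyval(c,.548),F.mean(0))
    print(n,"xrange",np.percentile(T[:,0],[2,98]))
    m=z["im"]; 
z=np.load("top0.npz");W=cloud("top",z["D"])
for nm,(l,t,w,h) in dict(teal=(436,160,50,45),pink=(419,105,48,55),orange=(444,210,54,40)).items():
    P=W[t:t+h,l:l+w].reshape(-1,3); a=P[(P[:,2]>.095)&(P[:,2]<.155)]; print(nm,circ(a),len(a),P[:,2].max())
E
```

```text
edge 1 x= [0.10860011 0.57545793] 0.007080978451399873 x at ends 0.5819739364876877
 y range [0.0289368  0.26696033]
edge -1 x= [-0.42475071  0.50364249] 0.02931662692713978 x at ends 0.47815744243743624
 y range [0.09410404 0.21433849]
top face n 66 [-0.12480096  0.09413225] 0.025741324644368263 [0.543686   0.02627972 0.05187935]
top xrange [0.52770572 0.56787507]
scene face n 154 [0.02886635 0.00807065] 0.023889412918447143 [0.55021533 0.02395336 0.04930964]
scene xrange [0.52945346 0.56882202]
teal (array([ 0.59615116, -0.40654752]), np.float64(0.013413416396193275)) 186 0.8696880870659666
pink (array([ 0.70015494, -0.38604835]), np.float64(0.013360548111630859)) 209 0.8696880870659666
orange (array([ 0.49671953, -0.41589571]), np.float64(0.013532221107203939)) 186 0.8696880870659666
```

Request:
apply_moves:
  commands:
    - [0.04,0,0,5,-0.18]
    - [0.04,0,0,5,-0.18]
    - [0.04,-0.01,0,5,-0.18]
    - [0.04,-0.02,0,0,-0.18]
    - [0.04,-0.03,0,0,-0.18]
  squeeze: 100

```text
clock: 1.32
position: [0.3472, -0.5338, 0.2305]
ee_rot: [1.0, -0.014, -0.003, 0.002]
ft_force: [0.4, 0.2, 0.8]
grip_width: 0.596
```

Request:
apply_moves:
  commands:
    - [0.03,-0.028,0,-1,-0.18]
    - [0.03,-0.028,0,-1,-0.18]
    - [0.03,-0.028,0,-0.5,-0.18]
    - [0.03,-0.028,0,0,-0.18]
    - [0.03,-0.028,0,0,-0.18]

```text
clock: 1.73
position: [0.4996, -0.3914, 0.229]
ee_rot: [1.0, 0.009, -0.002, 0.002]
ft_force: [-0.2, -0.7, 1.0]
grip_width: 0.593
```

Request:
apply_moves:
  commands:
    - [0.03,-0.028,0,0,-0.18]
    - [0.03,-0.028,0,0,-0.18]
    - [0.03,-0.028,0,0,-0.18]
    - [0,0,0,0,-0.18]
    - [0,0,0,0,-0.18]

```text
clock: 2.15
position: [0.5959, -0.2928, 0.2281]
ee_rot: [1.0, 0.015, -0.001, 0.0]
ft_force: [-1.9, -1.3, -0.7]
grip_width: 0.591
```

```bash
python3 go.py 0.599 -0.302 0.101; python3 - <<'E'
from m import *
for n in ("top","scene"):
    im,D=camera(n); cv2.imwrite(f"pics/{n}1.png",im[...,::-1]); np.savez(n+"1.npz",im=im,D=D)
# white maul head from scene, tight gates; vice edges
for k in "01":
  for n in("scene","top"):
    z=np.load(n+k+".npz"); W=cloud(n,z["D"]); r=np.hypot(W[...,0]-.599,W[...,1]+.302)
    P=W[(r<.045)&(W[...,2]>.015)&(W[...,2]<.075)]; a=W[(r<.03)&(W[...,2]>.09)&(W[...,2]<.165)]
    print(n,k,circ(P),len(P), circ(a) if len(a)>9 else 0,len(a))
a=cv2.imread("pics/scene1.png")[150:350,170:400];cv2.imwrite("pics/c.png",cv2.resize(a,None,fx=3,fy=3))
E
```

```text
t 2.15 tcp [ 0.5959 -0.2928  0.2281] f [-1.9 -1.3 -0.7] w 0.591 xang 1.74 shift [0.0031 0.0092 0.1271]
scene 0 (array([ 0.59732712, -0.30378025]), np.float64(0.02955996812011185)) 475 (array([ 0.59891822, -0.30541961]), np.float64(0.011514003083661989)) 497
top 0 (array([ 0.59896658, -0.30209822]), np.float64(0.02971383995048938)) 214 (array([ 0.59684313, -0.30040609]), np.float64(0.011155869185065547)) 275
scene 1 (array([ 0.59755274, -0.30396548]), np.float64(0.029366318195267242)) 471 (array([ 0.59883862, -0.30529395]), np.float64(0.011639092360761476)) 485
top 1 (array([ 0.59906907, -0.30206248]), np.float64(0.02975418181252819)) 217 (array([ 0.59703259, -0.30051388]), np.float64(0.01120632506323829)) 280
```

View pics/c.png

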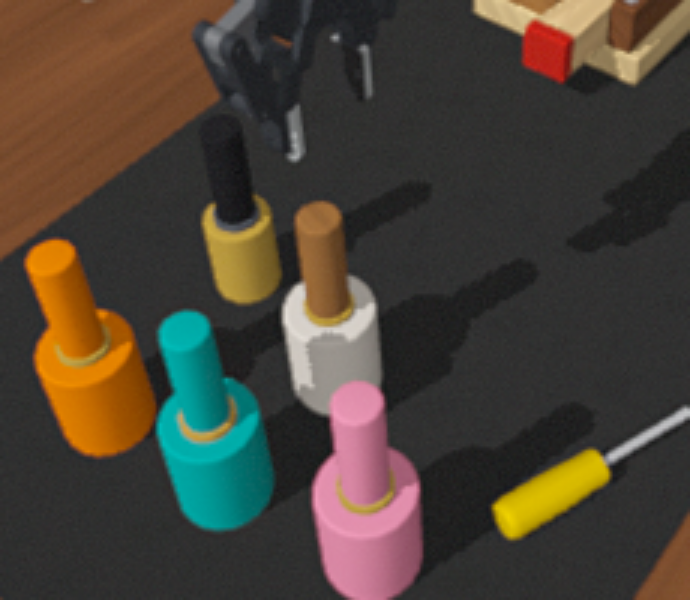

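The crop shows the gripper above the white maul, with finger tips at scene (267,202) and (293,180). The jaws lie along the wedge direction, and the brown handle top at (277,222) is clear of the neighbours. Next I align and descend.

Request:
apply_moves:
  commands:
    - [0.002,0.01,0,0,-0.18]
    - [0,0,0,0,-0.18]
    - [0,0,0.03,0,-0.18]

```text
clock: 2.5
position: [0.598, -0.3094, 0.2042]
ee_rot: [1.0, 0.012, 0.003, 0.003]
ft_force: [1.4, 0.2, 0.4]
grip_width: 0.591
```

```bash
python3 go.py 0.598 -0.303 0.101
```

```text
t 2.5 tcp [ 0.598  -0.3094  0.2042] f [1.4 0.2 0.4] w 0.591 xang 1.38 shift [-0.0005 -0.007   0.1032]
```

Request:
apply_moves:
  commands:
    - [0,-0.005,0,0,-0.18]
    - [0,0,0,0,-0.18]
    - [0,0,0,0,-0.18]

```text
clock: 2.75
position: [0.5932, -0.3084, 0.2]
ee_rot: [1.0, 0.008, -0.001, 0.002]
ft_force: [-0.9, 0.1, -0.6]
grip_width: 0.59
```

```bash
python3 go.py 0.598 -0.303 0.101
```

```text
t 2.75 tcp [ 0.5932 -0.3084  0.2   ] f [-0.9  0.1 -0.6] w 0.59 xang 0.96 shift [ 0.0051 -0.0058  0.099 ]
```

Request:
apply_moves:
  commands:
    - [0.004,-0.006,0.02,0,-0.18]
    - [0,0,0,0,-0.18]

```text
clock: 2.92
position: [0.5974, -0.304, 0.1829]
ee_rot: [1.0, 0.007, 0.001, 0.003]
ft_force: [-0.5, 1.2, -1.4]
grip_width: 0.591
```

```bash
python3 go.py 0.598 -0.303 0.101;python3 go.py 0.598 -0.303 0.101
```

```text
t 2.92 tcp [ 0.5974 -0.304   0.1829] f [-0.5  1.2 -1.4] w 0.591 xang 0.83 shift [ 0.0005 -0.0016  0.0819]
t 2.92 tcp [ 0.5974 -0.304   0.1829] f [-0.5  1.2 -1.4] w 0.591 xang 0.83 shift [ 0.0005 -0.0016  0.0819]
```

Request:
apply_moves:
  commands:
    - [0,-0.001,0.025,0,-0.18]
    - [0,0,0.025,0,-0.18]
    - [0,0,0.022,0,-0.18]
    - [0,0,0,0,-0.18]

```text
clock: 3.25
position: [0.6001, -0.3068, 0.1177]
ee_rot: [1.0, 0.007, 0.005, 0.006]
ft_force: [-0.7, 0.8, -1.0]
grip_width: 0.593
```

```bash
python3 go.py 0.598 -0.303 0.101; python3 -c "
from h import *
im,D=camera('scene'); cv2.imwrite('pics/d.png',cv2.resize(im[150:320,180:380,::-1],None,fx=3,fy=3))"
```

```text
t 3.25 tcp [ 0.6001 -0.3068  0.1177] f [-0.7  0.8 -1. ] w 0.593 xang 0.75 shift [-0.0022 -0.004   0.0166]
```

View pics/d.png

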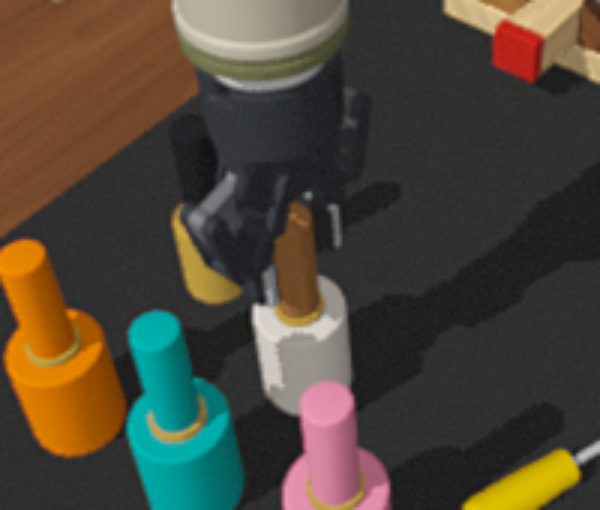

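The brown handle stands between the fingers: finger tips at about crop (265,285) and (335,230), handle at (298,260). I go down a little more and close.

Request:
apply_moves:
  commands:
    - [-0.001,-0.003,0.014,0,-0.18]
    - [0,0,0,0,0.2]
    - [0,0,0,0,1]
    - [0,0,0,0,1]
    - [0,0,0,0,1]
  squeeze: 110

```text
clock: 3.72
position: [0.6035, -0.3058, 0.1148]
ee_rot: [1.0, 0.006, 0.011, 0.008]
ft_force: [-0.1, 0.8, -4.2]
grip_width: 0.308
```

Request:
apply_moves:
  commands:
    - [0,0,0,0,1]
    - [0,0,0,0,1]
    - [0,0,-0.01,0,1]
    - [0,0,-0.01,0,1]
    - [0,0,0,0,1]

```text
clock: 4.13
position: [0.6023, -0.3061, 0.1368]
ee_rot: [1.0, 0.006, 0.01, 0.008]
ft_force: [1.2, -0.1, -3.2]
grip_width: 0.305
```

```bash
python3 go.py 0.548 -0.11 0.2
```

```text
t 4.13 tcp [ 0.6023 -0.3061  0.1368] f [ 1.2 -0.1 -3.2] w 0.305 xang 0.69 shift [-0.0507 -0.1957 -0.0675]
```

Request:
apply_moves:
  commands:
    - [0,-0.03,-0.01,0,1]
    - [-0.012,-0.04,0,0,1]
    - [-0.014,-0.04,0,0,1]
    - [-0.014,-0.04,0,0,1]
    - [-0.012,-0.03,0,0,1]

```text
clock: 4.55
position: [0.5482, -0.1316, 0.1447]
ee_rot: [1.0, -0.001, 0.012, 0.012]
ft_force: [1.0, 1.6, -4.5]
grip_width: 0.3
```

Request:
apply_moves:
  commands:
    - [0,-0.01,0,0,1]
    - [0,0,0,0,1]
    - [0,0,0,0,1]

```text
clock: 4.8
position: [0.5467, -0.1124, 0.1464]
ee_rot: [1.0, 0.004, 0.013, 0.011]
ft_force: [0.9, -1.0, -5.0]
grip_width: 0.302
```

```bash
python3 go.py 0.548 -0.06 0.13; python3 - <<'E'
from m import *
for n in("scene","top"):
    im,D=camera(n); np.savez(n+"2.npz",im=im,D=D); W=cloud(n,D); p=manip.get_obs()["position"]
    r=np.hypot(W[...,0]-p[0],W[...,1]-p[1])
    P=W[(r<.055)&(W[...,2]>.006)&(W[...,2]<.1)]; print(n,len(P),P.min(0),P.max(0))
    for a,b in((.02,.045),(.045,.07),(.07,.095)):
        B=P[(P[:,2]>a)&(P[:,2]<b)]; print(a,circ(B) if len(B)>10 else 0,len(B))
    T=W[masks(im)["red"]]; T=T[(T[:,2]>.03)&(T[:,1]>0)&(T[:,1]<.1)&(abs(T[:,0]-.55)<.04)]; print("red",T.min(0),T.max(0))
    if n=="scene":
        cv2.imwrite('pics/e.png',cv2.resize(im[90:260,220:420,::-1],None,fx=3,fy=3))
E
```

```text
t 4.8 tcp [ 0.5467 -0.1124  0.1464] f [ 0.9 -1.  -5. ] w 0.302 xang 0.5 shift [ 0.0013 -0.0527  0.0153]
scene 524 [ 0.51766357 -0.14435591  0.03316583] [ 0.57249676 -0.10129378  0.09978297]
0.02 (array([ 0.541801  , -0.11192879]), np.float64(0.029812986637970714)) 73
0.045 (array([ 0.54226102, -0.1128012 ]), np.float64(0.029178259406529246)) 194
0.07 (array([ 0.54200969, -0.11282841]), np.float64(0.029174190087971456)) 216
red [0.52847587 0.02005467 0.03034911] [0.5697463  0.0348353  0.07482306]Traceback (most recent call last):
  File "<stdin>", line 5, in <module>
    return umr_minimum(a, axis, None, out, keepdims, initial, where)
ValueError: zero-size array to reduction operation minimum which has no identity
```

View pics/e.png

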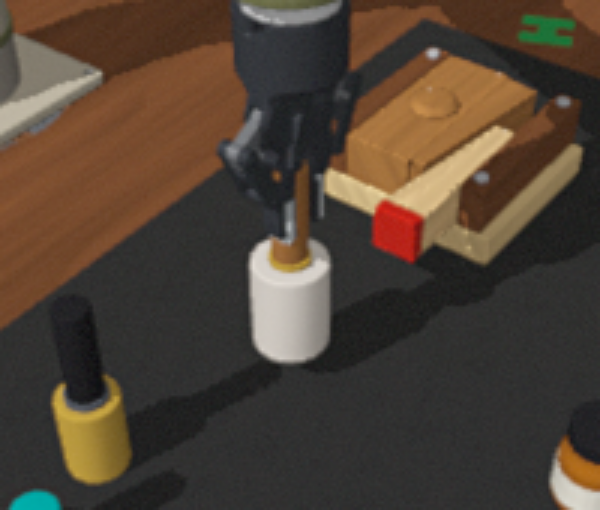

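The maul is held upright, head at crop (290,300), with the red butt ahead at (398,230). The brass maul is untouched. Next I lower, centre in x and approach.

Request:
apply_moves:
  commands:
    - [0.003,-0.01,0.01,0,1]
    - [0.003,-0.02,0.008,0,1]
    - [0,-0.02,0.003,0,1]
    - [0,-0.01,0,0,1]
    - [0,0,0,0,1]

```text
clock: 5.32
position: [0.5554, -0.0583, 0.1203]
ee_rot: [1.0, -0.003, 0.013, 0.012]
ft_force: [0.7, 0.8, -4.0]
grip_width: 0.303
```

```bash
cat > chk.py <<'E'
from m import *; import go
go.go([.548,-.008,.126])
for n in("scene",):
    im,D=camera(n); W=cloud(n,D); p=manip.get_obs()["position"]
    r=np.hypot(W[...,0]-p[0],W[...,1]-p[1])
    m=(r<.055)&(W[...,2]>.004)&(W[...,2]<.1)&~masks(im)["red"]; P=W[m]
    for a,b in((.02,.045),(.06,.09)):
        B=P[(P[:,2]>a)&(P[:,2]<b)]; print(a,circ(B) if len(B)>10 else 0,len(B))
    c=circ(P[(P[:,2]>.02)&(P[:,2]<.085)])[0]; q=P[np.hypot(*(P[:,:2]-c).T)<.033]; print("bottom",np.percentile(q[:,2],[0,1,3]))
    T=W[masks(im)["red"]]; T=T[(T[:,2]>.03)&(T[:,1]>-.02)&(T[:,1]<.12)&(abs(T[:,0]-.55)<.04)]; print("red",np.percentile(T,[2,50,98],axis=0).round(4).tolist(),len(T))
    T=T[(T[:,2]>.066)]; print("red top",T.mean(0),len(T))
E
python3 chk.py
```

```text
t 5.32 tcp [ 0.5554 -0.0583  0.1203] f [ 0.7  0.8 -4. ] w 0.303 xang -0.33 shift [-0.0076 -0.0501 -0.0071]
0.02 (array([ 0.55087606, -0.05884957]), np.float64(0.029192533137946477)) 186
0.06 (array([ 0.5523554, -0.0612294]), np.float64(0.025112399226744707)) 393
bottom [0.00434126 0.00985578 0.01341332]
red [[0.5293, 0.0212, 0.033], [0.5505, 0.0241, 0.0571], [0.5688, 0.0328, 0.0741]] 226
red top [0.54973159 0.02644176 0.07112358] 73
```

Request:
apply_moves:
  commands:
    - [-0.002,-0.015,-0.004,0,1]
    - [0,-0.02,-0.002,0,1]
    - [0,-0.015,0,0,1]
    - [0,-0.012,0,0,1]
    - [0,0,0,0,1]

```text
clock: 5.78
position: [0.5549, -0.0046, 0.1245]
ee_rot: [1.0, -0.009, 0.013, 0.014]
ft_force: [0.3, 1.0, -4.5]
grip_width: 0.305
```

```bash
python3 chk.py
```

```text
t 5.78 tcp [ 0.5549 -0.0046  0.1245] f [ 0.3  1.  -4.5] w 0.305 xang -0.97 shift [-0.0068  0.0035 -0.0016]
0.02 (array([0.54480916, 0.00502133]), np.float64(0.03949072560838184)) 191
0.06 (array([0.54542072, 0.00561694]), np.float64(0.03887051057130266)) 272
bottom [0.04165133 0.04690679 0.05607354]
red [[0.5638, 0.0256, 0.0364], [0.5684, 0.0306, 0.0557], [0.5695, 0.0362, 0.074]] 27
red top [0.56685074 0.03177641 0.07119617] 7
```

Request:
apply_moves:
  commands:
    - [0,-0.012,0,0.5,1]
    - [0,-0.01,0,0.5,1]
    - [0,-0.006,0,0,1]

```text
clock: 6.08
position: [0.556, 0.0115, 0.1238]
ee_rot: [0.999, -0.023, 0.012, 0.018]
ft_force: [-2.2, -4.4, -1.3]
grip_width: 0.301
```

Request:
apply_moves:
  commands:
    - [0,0.02,0,-1,1]
    - [-0.002,0.02,0,-1,1]
    - [-0.002,0.015,0,0,1]
    - [0,0,0,0,1]

```text
clock: 6.42
position: [0.5511, -0.0481, 0.1257]
ee_rot: [1.0, -0.005, 0.013, 0.018]
ft_force: [0.5, -1.3, -4.1]
grip_width: 0.304
```

```bash
python3 chk.py
```

```text
t 6.42 tcp [ 0.5511 -0.0481  0.1257] f [ 0.5 -1.3 -4.1] w 0.304 xang -0.55 shift [-0.0034 -0.04   -0.0018]
0.02 (array([ 0.54666758, -0.05023905]), np.float64(0.02871439433662158)) 188
0.06 (array([ 0.54603189, -0.04884781]), np.float64(0.0293562797352115)) 245
bottom [0.01334788 0.01682782 0.01919381]
red [[0.5297, 0.0396, 0.0336], [0.5492, 0.0421, 0.0568], [0.5684, 0.0518, 0.074]] 213
red top [0.54912007 0.04455824 0.07137199] 65
```

The first tap drove the wedge about 18 mm, and the maul is now clear of it. Second tap next.

Request:
apply_moves:
  commands:
    - [0,-0.02,0,-1,1]
    - [0,-0.02,0,-0.5,1]
    - [0,-0.015,0,0,1]
    - [0,-0.01,0,0,1]
    - [0,-0.008,0,0,1]

```text
clock: 6.88
position: [0.5522, 0.0252, 0.1236]
ee_rot: [1.0, 0.006, 0.014, 0.019]
ft_force: [-0.4, -5.6, -1.2]
grip_width: 0.304
```

Request:
apply_moves:
  commands:
    - [0,-0.007,0,0,1]
    - [0,-0.006,0,0,1]

```text
clock: 7.05
position: [0.5525, 0.0317, 0.1241]
ee_rot: [1.0, 0.004, 0.014, 0.024]
ft_force: [-2.9, -27.4, 7.7]
grip_width: 0.303
```

Request:
apply_moves:
  commands:
    - [0,-0.006,0,0,1]
    - [0,-0.006,0,0,1]

```text
clock: 7.22
position: [0.5524, 0.0321, 0.1245]
ee_rot: [0.999, 0.0, 0.013, 0.032]
ft_force: [-3.2, -16.9, 5.5]
grip_width: 0.305
```

Force has risen to about 27 N and the advance has stopped. I draw back and look.

Request:
apply_moves:
  commands:
    - [0,0.02,0,0,1]
    - [0,0.02,0,0,1]
    - [0,0.02,0,0,1]
    - [0,0,0,0,1]
    - [0,0,0,0,1]

```text
clock: 7.63
position: [0.5526, -0.0291, 0.1285]
ee_rot: [0.999, 0.0, 0.013, 0.032]
ft_force: [0.0, 1.0, -4.2]
grip_width: 0.301
```

```bash
python3 chk.py; python3 - <<'E'
from h import *
o=manip.get_obs(); print(o["ee_rot"])
print([(x["xy"],round(x["conf"],2)) for x in nets.place_of("scene","wedge")][:2])
im,D=camera("top"); cv2.imwrite('pics/f.png',cv2.resize(im[170:310,100:360,::-1],None,fx=3,fy=3)); np.savez("top3.npz",im=im,D=D)
W=cloud("top",D)
# base front edge: base top surface points z .02-.035
for n in ("scene","top"):
    z=np.load(n+("0" if n=="top" else "0")+".npz"); W=cloud(n,z["D"]); B=W[(abs(W[...,2]-.03)<.004)&(W[...,1]>0)&(W[...,1]<.2)&(W[...,0]>.4)&(W[...,0]<.64)]; print(n,len(B),np.percentile(B,[1,99],axis=0))
    F=W[(abs(W[...,2]-.078)<.004)&(W[...,1]>0.03)&(W[...,1]<.35)&(W[...,0]>.575)&(W[...,0]<.64)];print("fence",np.percentile(F,[1,50,99],axis=0),len(F))
E
```

```text
t 7.63 tcp [ 0.5526 -0.0291  0.1285] f [ 0.   1.  -4.2] w 0.301 xang 0.08 shift [-0.0047 -0.0212  0.001 ]
0.02 (array([ 0.54793512, -0.03371348]), np.float64(0.02899537917990716)) 181
0.06 (array([ 0.54773774, -0.03182303]), np.float64(0.029001043753716954)) 250
bottom [0.00425646 0.01872877 0.02192353]
red [[0.5293, 0.0568, 0.034], [0.5504, 0.0596, 0.0571], [0.5687, 0.0678, 0.0737]] 215
red top [0.54932097 0.06188617 0.0709361 ] 72
[9.99393823e-01 9.57795099e-05 1.26125256e-02 3.24484514e-02]
[([355.8, 163.3], 0.79)]
scene 225 [[0.42945476 0.0240077  0.02622466]
 [0.60565365 0.19735848 0.03389049]]
fence [[0.57550232 0.09029676 0.07420332]
 [0.58698928 0.17155122 0.07761728]
 [0.59682524 0.26692002 0.08079735]] 329
top 122 [[0.42644733 0.06722057 0.02617385]
 [0.60528459 0.10978999 0.03370206]]
fence [[0.57536449 0.09335282 0.07482111]
 [0.58525545 0.18234639 0.0782873 ]
 [0.59608408 0.2680784  0.08149104]] 899
```

View pics/f.png

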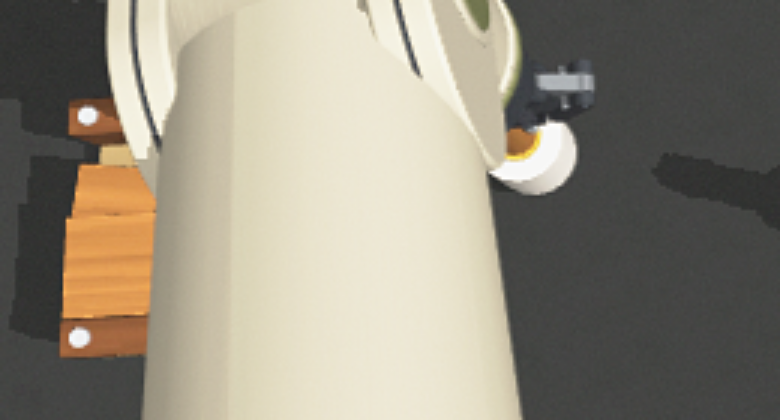

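The top view shows the maul head at crop (540,160), clear of the vice; the wedge is hidden by the arm. The scene camera puts the butt face at y 0.0596, which is 36 mm of advance. The fence span puts the tight position at about 0.058, so the wedge is tight. Now I carry the maul back and set it down.

Request:
apply_moves:
  commands:
    - [0,0.02,0,0,1]
    - [0,0.03,0,0,1]
    - [0,0.03,0,0,1]
    - [0,0.02,0,0,1]
    - [0,0,0,0,1]

```text
clock: 8.2
position: [0.5541, -0.1236, 0.1345]
ee_rot: [0.999, 0.007, 0.013, 0.03]
ft_force: [0.1, -1.3, -4.6]
grip_width: 0.305
```

```bash
python3 chk.py
```

```text
t 8.2 tcp [ 0.5541 -0.1236  0.1345] f [ 0.1 -1.3 -4.6] w 0.305 xang 0.89 shift [-0.0046 -0.116   0.0013]
0.02 (array([ 0.54953703, -0.12781329]), np.float64(0.029245340976897117)) 162
0.06 (array([ 0.54923877, -0.12636195]), np.float64(0.02922019228807432)) 254
bottom [0.0212343  0.02459642 0.02661937]
red [[0.5299, 0.0571, 0.0335], [0.5507, 0.0596, 0.0583], [0.569, 0.0672, 0.0742]] 215
red top [0.54979364 0.06146723 0.07125254] 70
```

Request:
apply_moves:
  commands:
    - [0,0,0.008,0,1]
    - [0,0,0.005,0,1]
    - [0,0,0,0,1]

```text
clock: 8.5
position: [0.5551, -0.1182, 0.1199]
ee_rot: [0.999, 0.01, 0.013, 0.029]
ft_force: [-0.3, 0.0, -3.9]
grip_width: 0.304
```

Request:
apply_moves:
  commands:
    - [0,0,0.004,0,1]
    - [0,0,0.002,0,1]
    - [0,0,0,0,1]

```text
clock: 8.75
position: [0.5558, -0.1161, 0.1136]
ee_rot: [0.999, 0.012, 0.013, 0.029]
ft_force: [-2.6, -2.3, 2.0]
grip_width: 0.303
```

```bash
python3 chk.py
```

```text
t 8.75 tcp [ 0.5558 -0.1161  0.1136] f [-2.6 -2.3  2. ] w 0.303 xang 1.43 shift [-0.0048 -0.1074 -0.0189]
0.02 (array([ 0.55077871, -0.11955832]), np.float64(0.02924776274862815)) 196
0.06 (array([ 0.55305255, -0.12092226]), np.float64(0.02334571022134324)) 427
bottom [0.00400058 0.00550357 0.00867751]
red [[0.5304, 0.0567, 0.0324], [0.5507, 0.0596, 0.0571], [0.5688, 0.067, 0.0743]] 213
red top [0.54876003 0.0618564  0.07122613] 67
```

Touchdown: the vertical force changed by about 6 N. I open the fingers a little at a time.

Request:
apply_moves:
  commands:
    - [0,0,0.001,0,1]
    - [0,0,0,0,0.25]
    - [0,0,0,0,0.1]
    - [0,0,0,0,-0.1]
    - [0,0,0,0,-0.3]
  squeeze: 20

```text
clock: 9.22
position: [0.5575, -0.1155, 0.1145]
ee_rot: [0.999, 0.012, 0.015, 0.029]
ft_force: [0.0, 0.1, 0.7]
grip_width: 0.649
```

```bash
python3 chk.py;  python3 -c "
from h import *
im,D=camera('scene'); cv2.imwrite('pics/g.png',cv2.resize(im[90:260,220:420,::-1],None,fx=3,fy=3))"
```

```text
t 9.22 tcp [ 0.5575 -0.1155  0.1145] f [0.  0.1 0.7] w 0.649 xang 1.46 shift [-0.0064 -0.1069 -0.018 ]
0.02 (array([ 0.55169676, -0.12063748]), np.float64(0.02934579646814284)) 182
0.06 (array([ 0.55384819, -0.12362477]), np.float64(0.023307694520565782)) 416
bottom [0.00403452 0.00513454 0.00802689]
red [[0.5296, 0.0563, 0.0328], [0.5512, 0.0595, 0.0574], [0.5685, 0.0677, 0.0737]] 212
red top [0.54872612 0.06177394 0.07118859] 68
```

View pics/g.png

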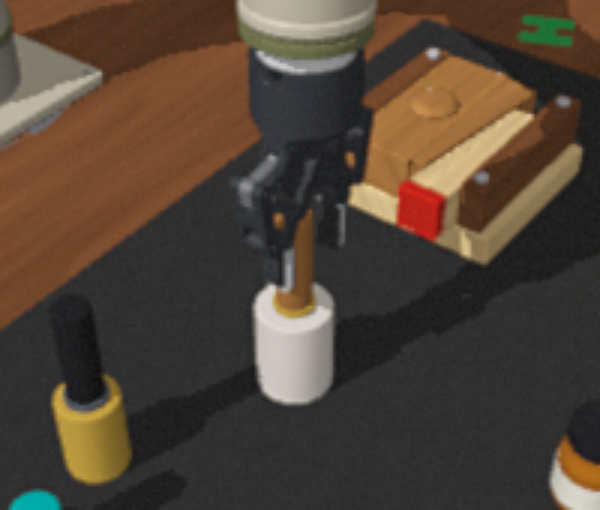

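The maul stands upright at crop (294,340) with the fingers open round the handle, and the red butt is at (420,210). I open fully and rise.

Request:
apply_moves:
  commands:
    - [0,0.003,0,0,-1]
    - [0,0,0,0,-1]
    - [0,0,-0.01,0,-1]
    - [0,0,-0.02,0,-1]
    - [0,0,-0.02,0,-1]

```text
clock: 9.73
position: [0.5533, -0.1157, 0.1627]
ee_rot: [0.999, 0.012, 0.011, 0.028]
ft_force: [1.7, 0.3, -0.2]
grip_width: 1.0
```

```bash
python3 go.py 0.555 -0.121 0.25
```

```text
t 9.73 tcp [ 0.5533 -0.1157  0.1627] f [ 1.7  0.3 -0.2] w 1.0 xang 1.45 shift [ 0.0035  0.0102 -0.0868]
```

Request:
apply_moves:
  commands:
    - [0,0.002,-0.03,0,-1]
    - [0,0,-0.03,0,-1]
    - [0,0,-0.03,0,-1]
    - [0,0,0,0,-1]
    - [0,0,0,0,-1]

```text
clock: 10.15
position: [0.5517, -0.1119, 0.2648]
ee_rot: [0.999, 0.013, 0.015, 0.028]
ft_force: [-0.0, -0.1, -1.2]
grip_width: 1.001
```

```bash
python3 chk.py;  python3 - <<'E'
from m import *
im,D=camera('scene'); cv2.imwrite('pics/h.png',cv2.resize(im[80:350,150:450,::-1],None,fx=2.2,fy=2.2))
W=cloud('scene',D)
for c,zs in(((.552,-.121),((.015,.04),(.04,.075),(.09,.12),(.13,.16))),((.486,-.275),((.015,.06),(.09,.14)))):
    r=np.hypot(W[...,0]-c[0],W[...,1]-c[1])
    for a,b in zs:
        B=W[(r<.045)&(W[...,2]>a)&(W[...,2]<b)]; print(c,a,circ(B),len(B))
E
```

```text
t 10.15 tcp [ 0.5517 -0.1119  0.2648] f [-0.  -0.1 -1.2] w 1.001 xang 1.49 shift [-0.005  -0.1117  0.1325]
0.02 (array([ 0.55170719, -0.12066391]), np.float64(0.029308836575188305)) 184
0.06 (array([ 0.55371508, -0.12349944]), np.float64(0.02341276122737115)) 416
bottom [0.00411943 0.00486324 0.00714377]
red [[0.5296, 0.0568, 0.0337], [0.5503, 0.0597, 0.0579], [0.5689, 0.0689, 0.0736]] 215
red top [0.54883179 0.0623936  0.07124116] 65
(0.552, -0.121) 0.015 (array([ 0.55198321, -0.12093863]), np.float64(0.029057413377932627)) 186
(0.552, -0.121) 0.04 (array([ 0.55164047, -0.12061871]), np.float64(0.029426780120837458)) 281
(0.552, -0.121) 0.09 (array([ 0.55190061, -0.12106919]), np.float64(0.013180091423258471)) 135
(0.552, -0.121) 0.13 (array([ 0.55179897, -0.12094774]), np.float64(0.013109253792085428)) 142
(0.486, -0.275) 0.015 (array([ 0.48534004, -0.2758589 ]), np.float64(0.023155037821175527)) 304
(0.486, -0.275) 0.09 (array([ 0.48552017, -0.27599079]), np.float64(0.012918659268672517)) 247
```

View pics/h.png

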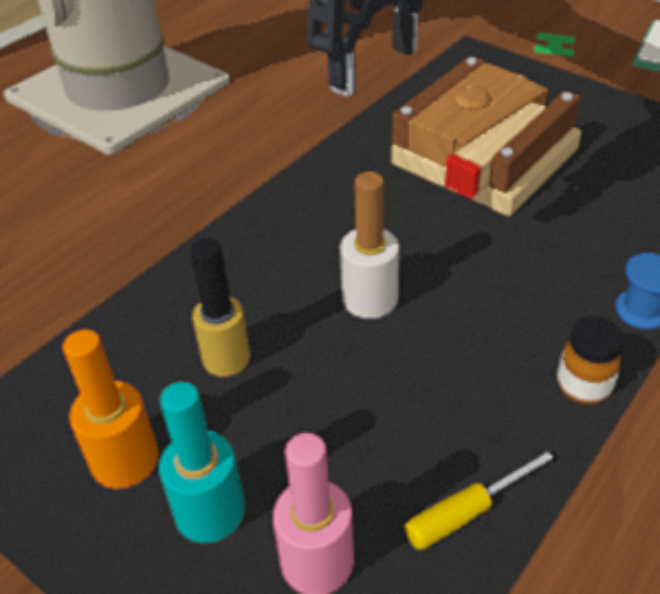

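The white maul stands upright and free at crop (370,245), the brass maul is in its place at (222,310), and the butt sits close to the base at (463,175). I hand in.

```bash
python3 -c "
from h import *
print(workorder.hand_in())"
```

```text
the job is handed in; nothing more can be done
None
```

The job is handed in: the white maul drove the wedge tight in two separate taps and is standing upright on the bench again, released. The hand-in gave no verdict.

**Taps:** the first moved the wedge about 18 mm. I then drew the maul back about 90 mm from the butt (centre to face). The second tap took it to about 36 mm in all, where the force rose to 27 N and it stopped advancing.

**Last checks:**
- **Wedge:** the butt face is at y ≈ 0.0597 m. I worked out the tight position as about 0.057–0.058 m from the fence ends; the 2–3 mm difference is within what the camera calibration and the fence reading allow.
- **White maul:** it stands at (0.552, -0.121), with head and handle centres within 1 mm of each other. The fingers are clear above it.
- **Brass maul:** it is within about 2 mm of where it started.

**Deviations:** the tool picked up a tilt of about 4° during the hard tap, but the maul stood upright once let go. The top camera could not see the wedge at the check after the second tap because the arm was in the way, so its final position comes from the scene camera alone.

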